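# Clamp a glued brush handle: to touch, then a quarter turn

### The arm

A 7-joint arm with a two-finger parallel gripper is mounted at the origin on a cart in front of the work surface, level with it; the furniture and walls round the work are solid. World frame = base frame: x ahead of the robot, y to its left, z up, the work surface at z = 0. Lengths are in m, angles in rad, forces in N, time in s.
With the tool pointing down it reaches from about 0.4 to 0.85 m from the base axis. Payload 10.4 kg.
Tool frame: the origin (TCP) lies between the finger pads, 19 mm behind the fingertips; this is the grasp point; z points along the fingers, y is the line along which they close (so a half turn about z gives the same grasp; the last joint's range is limited). The gripper opens to 85 mm and grips with 20 to 120 N. Pads are 22 mm wide; open, the fingers measure 114 mm over their backs; the gripper's body (76 mm by 85 mm) begins 54 mm behind the grasp point. The pads swing forward as they close: fully open they stand 13 mm farther back than shut.
Start: joints at [1.201, 0.332, -0.065, 1.46, 0.022, 1.35, -0.088], TCP at [0.212, -0.588, 0.25] pointing down, gripper open.
Joint ranges: [-2.6, 2.6], [-0.5, 2.12], [-1.47, 1.34], [0.16, 2.42], [-1.27, 4.41], [0.06, 2.06], [-2.6, 2.6]. Speed limits (rad/s): [2.22, 2.22, 2.79, 2.79, 3.14, 3.14, 3.14].

### API

Orientations are given as a rotation vector (axis times angle).
In Python, from bench import read_state, get_image, get_calibration, ticket gives the robot as it stands. The module is installed in compiled form; this text tells all that it offers.
- The arm moves only by the tool drive_tool, never from a script. Its argument "deltas" is a list of rows, each a list of 3 entries, a list of its own where there are three numbers: the shift along the tool's x, y, z in m, then the turn, a rotation vector about the tool's x, y, z in degrees, then the closure, from 0 (fully open) to 1 (shut). A call has 1 to 8 rows; each row shifts and turns the commanded pose from where the row before left it, along the tool's axes as they then stand; what a row does not reach is not made up. A row lasts 1/10 s, in which the tool goes at most 50 mm and 8.59 degrees, less where a joint would pass 70% of its speed; a pose out of reach is approached as far as the arm can. A call with a gripper value outside its range is refused whole. The fingers move at their own pace and stop on an object; the grip force is fixed at half the most. Time passes only in rows, so rows that do not move let the fingers close. It gives the time, the measured TCP pose, the force, the opening and the grip force at its end, in the units of the state.
- read_state(): the state, without advancing time (a new reading comes with each control period).
- get_image(name): name is "side" or "top"; returns (picture, depth): 400x640x3 uint8, red, green, blue; 400x640 float32, m along the optical axis (not along the pixel's ray), 0 where there is no reading.
- get_calibration(name): a dict with "fov_y" (degrees; the focal length in pixels is half the picture's height over the tangent of half this angle, whatever the lens; pixels are square), "cx", "cy" (the principal point, pixels), "k1" (the pictures are not rectified: a ray, as slopes to the right and down, at radius r is drawn at 1 + k1 r^2 times it, then the intrinsics apply), "camera_from_world" (4x4, takes a point from world to camera coordinates). Camera axes: x right, y down, z forward; pixel columns grow to the right and rows downward; lengths in m; the calibration is good to about 2 mm. A picture is of the moment at which its call begins. get_calibration takes no time and is no camera call.
- ticket.job_done(): hands the job in; it is judged then, once.
The state is a dict: "t": time; "q": joint angles; "joint_velocities": joint speeds; "joint_efforts": joint torques, N m; "ee_pos": TCP position; "tcp_rot": TCP orientation; "wrist_force": force on the tool from outside, world axes, zero at the start; "moment": the same for the moment, N m; "gripper_width": finger opening in m; "finger_force": force on a finger pad.
Only numpy, scipy, OpenCV 4.12 (cv2) and the standard library are available. Lean on these libraries where they do the work, as an engineer would, in place of code of your own. Each camera call takes 0.05 s, during which the arm holds its last target. There are 200 camera calls.

### The job

Lay the glued brush-handle blank on the bed of the small screw press, lined up with the bed, its plain end (the one without the hole) under the pad and up against the stop. Then turn the knob clockwise until you feel the pad touch the wood, and from there add a quarter of a turn, no more: too loose and the glue joint opens, too tight and the glue is squeezed out. Let go of everything and leave the other things on the bench where they are.

Things in the scene. Friction and masses are not known exactly. Their poses are not given: they have to be found in the camera images.
- clamp: small grey screw press bolted to the bench, a C-shape open towards the robot: column 36 mm wide, begins 42 mm behind the spindle axis; arm top 72 mm above the bench, spindle boss 32 mm across. Origin on the bench top under the spindle axis; x from the open side to the column, z up. It carries knob and pad
- boss (a point): underside of the boss on the spindle axis, 50 mm above the bench; fixed to the press. The round rubber-faced pad, 22 mm across, hangs below it on this axis, on a stiff preloaded spring nose. Before tightening it is 2 to 9 mm clear of a blank on the bed (differs each time)
- bed: plywood packing board under the pad, fixed, 50 mm wide, from 90 mm in front of the spindle axis to 30 mm behind it, along the clamp's x. Flat top 19 to 24 mm above the bench (differs each time). A dark steel stop bar, 44 mm wide, 9 mm high, stands across its rear end. Origin on the spindle axis, 24 mm below the bed's top; axes as the clamp's
- stop (a point): middle of the foot of the stop bar's front face, on the bed's top, 22 mm behind the spindle axis: where the end of the blank belongs. Axes as the clamp's
- knob_grip (a point): point on the knob's vertical axis, 103 mm above the bench, a good TCP height for gripping the knob; fixed, does not turn. The knob is a black square block, 26 x 26 mm with rounded edges, from 80 to 110 mm above the bench, on a disc 38 mm across, with a light pointer line on top; it keeps its height as it turns. Open fingers can turn back round it at that height and take it again
- knob (a joint): turn of the knob, rad; 0: pointer and two faces along the clamp's x; grows clockwise seen from above, lowering the pad 20 mm per full turn. Stays where left. Friction 0.25 Nm opposes whichever way the hand last eased it (at rest it may read reversed). The touching pad adds a counter-clockwise moment: 0 before, about 0.1 Nm within 0.3 rad of touch, then 0.05 Nm per rad.
- blank: the blank of a brush handle, freshly glued from two layers of wood, loose: a straight flat bar 170 x 28 x 12 mm, 0.1 kg. Origin at the centre of its underside, x along it to its plain end, z up . A dark hanging hole is near the other end (-x); 73 mm from the middle
- blank_end (a point): middle of the lower edge of the blank's plain end, 85 mm from its middle
- jar_madder: bystander: glass jar with stopper, 27 mm across, 61 mm high; origin under it
- gum_tin: bystander: flat round tin with a blue lid, 68 mm across, 24 mm high; origin under it
- eraser: bystander: eraser 20 x 42 x 12 mm; origin under it
- ink_stick_2: bystander: flat bar-shaped red ink stick 19 x 72 x 10 mm; origin under it

How it is judged:
On the way, in this order (a step that is already met when the one before it is completed fails the run):
1. the blank lies on the bed, lined up, its plain end at the stop, the pad not yet on it (horizontal distance between blank_end and stop below 0.01 m and angle between the x axis of blank and the x axis of clamp, either way round below 0.12 rad and z of blank in the frame of stop below 0.004 m and contact force between clamp and blank below 1 N), for 0.2 s.
2. the pad has been screwed down on to the blank (contact force between clamp and blank above 15 N), for 0.1 s.
At the end, for the whole second after the job is handed in: the blank's plain end is within 10 mm of the stop and the blank within 0.12 rad of the bed's line, and the pad presses on it with 43 to 60 N, which is a quarter of a turn past touch, give or take a tenth of a turn (about 51 N at a quarter); nothing is held (horizontal distance between blank_end and stop below 0.01 m and angle between the x axis of blank and the x axis of clamp, either way round below 0.12 rad and contact force between clamp and blank between 43 and 60 N and linear speed of blank below 0.01 m/s).
It fails at once if over-tightened: the pad pressed on the blank with more than 70 N (about 0.45 turn past touch) (contact force between clamp and blank above 70 N).
It fails at once if a bystander was pushed more than 25 mm (distance of any of jar_madder, gum_tin, eraser, ink_stick_2 from where it was at the start of the episode above 0.025 m).
It also fails if it takes over 72 s, if anything falls off the work surface, if the arm or the gripper's body presses on something with over 40 N, if the wrist force passes 120 N, or if a joint passes its speed limit or range.

## Working session

There is one attempt and no reset: what is moved stays moved. The work goes in short steps, Python scripts to look and compute and a tool call to move; the robot and the scene stay as the last step left them, time stands still between calls to the robot, and variables do not carry over. Pictures are saved under pics/ and viewed, at most 10 in all, crops included, and the job is handed in when it is done.

Besides the shell and the picture viewer there is one more tool, called after ">>>" by a JSON object that holds its "fn" and its "kwargs", one argument or row to a line. drive_tool: Moves the arm, as the interface text tells. Its arguments: {"type":"object","properties":{"deltas":{"type":"array"}},"required":["deltas"]}

```bash
mkdir -p pics
cat > h.py <<'E'
import numpy as np, cv2
from bench import *
from scipy.spatial.transform import Rotation as R
def cal(n):
    c=get_calibration(n); f=200/np.tan(np.radians(c["fov_y"])/2)
    return f,c["cx"],c["cy"],c["k1"],np.array(c["camera_from_world"])
def ray(n,u,v):
    f,cx,cy,k,T=cal(n); d=np.array([(u-cx)/f,(v-cy)/f]); s=d.copy()
    for _ in range(20): s=d/(1+k*(s@s))
    W=np.linalg.inv(T); return W[:3,3], W[:3,:3]@np.array([s[0],s[1],1])
def onplane(n,u,v,z):
    o,d=ray(n,u,v); return o+d*(z-o[2])/d[2]
def pt(n,u,v,dep):
    o,d=ray(n,u,v); return o+d*dep
def proj(n,p):
    f,cx,cy,k,T=cal(n); q=T[:3,:3]@np.array(p)+T[:3,3]; s=q[:2]/q[2]; s=s*(1+k*(s@s)); return s*f+[cx,cy]
def save(n,name):
    im,d=get_image(n); cv2.imwrite("pics/"+name+".png",im[:,:,::-1]); np.savez("pics/"+name+".npz",im=im,d=d); return im,d
def st():
    s=read_state(); print(round(s["t"],2),np.round(s["ee_pos"],4),np.round(s["tcp_rot"],3),"w",round(s["gripper_width"],4),"F",np.round(s["wrist_force"],1),"M",np.round(s["moment"],2),"ff",s["finger_force"]); return s
E
python3 - <<'E'
from h import *
for n in("top","side"):
    save(n,n+"0"); f,cx,cy,k,T=cal(n); print(n,f,k,np.linalg.inv(T).round(3).tolist())
s=st(); print(R.from_rotvec(s["tcp_rot"]).as_matrix().round(3))
E
```

```text
top 383.2363477012951 -0.06424327098280982 [[-0.017, -0.992, 0.127, 0.443], [-1.0, 0.015, -0.016, 0.024], [0.014, -0.128, -0.992, 0.92], [0.0, 0.0, 0.0, 1.0]]
side 379.08124581171967 -0.02213122895479558 [[0.934, -0.228, 0.273, 0.314], [-0.356, -0.639, 0.682, -0.591], [0.019, -0.735, -0.678, 0.703], [0.0, 0.0, 0.0, 1.0]]
0.1 [ 0.2123 -0.5875  0.2493] [-3.093 -0.542  0.   ] w 0.0854 F [-0.4 -0.6 -0.2] M [0.01 0.01 0.02] ff 0.0
[[ 0.94   0.34  -0.   ]
 [ 0.34  -0.94   0.001]
 [-0.    -0.001 -1.   ]]
```

View pics/top0.png

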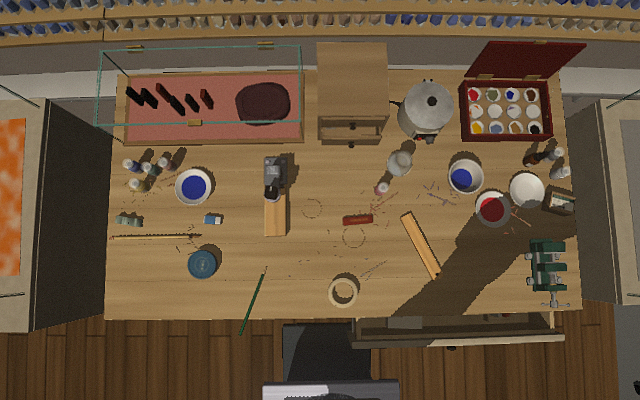

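View pics/side0.png

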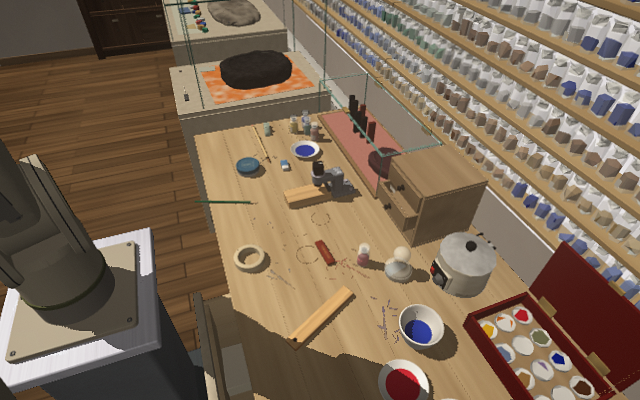

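The top view shows the press at about (273,180) with its bed running down to (276,235). The blank lies from (406,213) to (436,278). The ink stick is at (358,220), the tin at (203,263), the eraser at (213,219) and the jar near (383,187). Next I zoom in for the details.

Run:
```python
from h import *
im=cv2.imread("pics/top0.png"); si=cv2.imread("pics/side0.png")
a=cv2.resize(im[145:245,240:310],None,fx=5.6,fy=5.6,interpolation=cv2.INTER_CUBIC)[:560]
b=cv2.resize(im[200:290,390:450],None,fx=6.2,fy=6.2,interpolation=cv2.INTER_CUBIC)[:560]
b=cv2.copyMakeBorder(b,0,560-b.shape[0],0,0,cv2.BORDER_CONSTANT)
cv2.imwrite("pics/crop1.png",np.hstack([a,b]));
z=np.load("pics/top0.npz"); d=z["d"]
# heights map of blank/press by depth
f,cx,cy,k,T=cal("top")
hsv=cv2.cvtColor(im,cv2.COLOR_BGR2HSV)
for u,v in [(275,225),(275,215),(285,220),(271,192),(275,165),(420,245),(410,220),(433,270),(400,245),(305,225)]:
    print(u,v,pt("top",u,v,d[v,u]).round(4),hsv[v,u])
```

```text
275 225 [0.5194 0.1246 0.0213] [ 17 144 167]
275 215 [0.5426 0.1242 0.0247] [ 18 139 156]
285 220 [0.5311 0.1013 0.0189] [ 15 144 110]
271 192 [0.5825 0.1229 0.1117] [ 9 87 38]
275 165 [0.6514 0.119  0.071 ] [25 19 81]
420 245 [ 0.4668 -0.2178  0.0129] [ 15 151 174]
410 220 [ 0.5267 -0.1962  0.0142] [ 17 147 200]
433 270 [ 0.4072 -0.2468  0.0111] [ 15 144 172]
400 245 [ 0.468  -0.1723  0.0018] [ 17 126 150]
305 225 [0.5199 0.0548 0.0026] [ 17 114 154]
```

View pics/crop1.png

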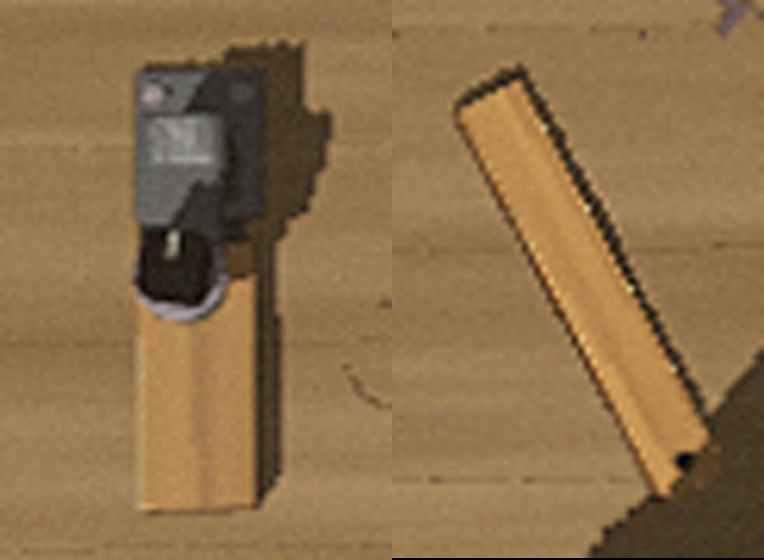

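The zoom shows the hole near (437,274), so the plain end is the far one, at about (405–411,212–217). The knob's pointer lies roughly along the press's x axis, near pixel (271,188). Now the numbers.

Run:
```python
from h import *
z=np.load("pics/top0.npz"); d=z["d"]; im=z["im"]
P=np.zeros((400,640,3))
for v in range(140,300):
    for u in range(230,460): P[v,u]=pt("top",u,v,d[v,u])
H=P[:,:,2]
print("bed z",np.median(H[218:232,267:284]),"bench",np.median(H[215:232,300:320]),np.median(H[225:270,385:400]),)
c1=lambda x,y:(240+x/5.6,145+y/5.6); c2=lambda x,y:(390+(x-392)/6.2,200+y/6.2)
B=[onplane("top",*c2(*p),0.012) for p in [(457,108),(522,72),(712,430),(665,497)]]
print("blank corners",np.round(B,4).tolist())
print("end w",np.linalg.norm(B[0]-B[1]),"L",np.linalg.norm(B[0]-B[3]),np.linalg.norm(B[1]-B[2]))
print("hole",onplane("top",*c2(686,460),0.012).round(4))
m=np.zeros((400,640),np.uint8); m[205:285,395:445]=((H[205:285,395:445]>.006)*255); m=cv2.medianBlur(m,3)
vs,us=np.nonzero(m); print(len(us), "blank z",np.median(H[m>0]))
Q=np.array([onplane("top",u,v,.012)[:2]*1000 for u,v in zip(us,vs)],np.float32)
r=cv2.minAreaRect(Q); print("blank rect",r,"mean",Q.mean(0)); e=np.linalg.svd(Q-Q.mean(0),full_matrices=False)[2][0]; print("yaw",np.degrees(np.arctan(e[1]/e[0])))
hb=np.median(H[218:232,267:284])
for p in [(138,325),(140,508),(254,290),(256,506)]: print("bed",onplane("top",*c1(*p),hb).round(4))
k=np.zeros((400,640),np.uint8); k[180:205,255:290]=(H[180:205,255:290]>.095)*255
vs,us=np.nonzero(k); Q=np.array([onplane("top",u,v,.11)[:2]*1000 for u,v in zip(us,vs)],np.float32)
print("knob",len(us),cv2.minAreaRect(Q),Q.mean(0), np.median(H[k>0]))
for p in [(173,230),(171,256),(173,243)]: print("ptr",onplane("top",*c1(*p),.11).round(4))
```

```text
Traceback (most recent call last):
  File "h.py", line 14, in pt
    o,d=ray(n,u,v); return o+d*dep
        ~~~^^^^^^^
  File "h.py", line 8, in ray
    f,cx,cy,k,T=cal(n); d=np.array([(u-cx)/f,(v-cy)/f]); s=d.copy()
                ~~~^^^
  File "h.py", line 5, in cal
    c=get_calibration(n); f=200/np.tan(np.radians(c["fov_y"])/2)
ValueError: time passes only in moves, steps and waits
```

```bash
sed -i '3i from functools import lru_cache\n@lru_cache' h.py; sed -n 1,6p h.py
cat > m.py <<'E'
from h import *
z=np.load("pics/top0.npz"); d=z["d"]; im=z["im"]
P=np.zeros((400,640,3))
for v in range(140,300):
    for u in range(230,460): P[v,u]=pt("top",u,v,d[v,u])
H=P[:,:,2]
print("bed z",np.median(H[218:232,267:284]),"bench",np.median(H[215:232,300:320]),np.median(H[225:270,385:400]),)
c1=lambda x,y:(240+x/5.6,145+y/5.6); c2=lambda x,y:(390+(x-392)/6.2,200+y/6.2)
B=[onplane("top",*c2(*p),0.012) for p in [(457,108),(522,72),(712,430),(665,497)]]
print("blank corners",np.round(B,4).tolist())
print("end w",np.linalg.norm(B[0]-B[1]),"L",np.linalg.norm(B[0]-B[3]),np.linalg.norm(B[1]-B[2]))
print("hole",onplane("top",*c2(686,460),0.012).round(4))
m=np.zeros((400,640),np.uint8); m[205:285,395:445]=((H[205:285,395:445]>.006)*255); m=cv2.medianBlur(m,3)
vs,us=np.nonzero(m); print(len(us), "blank z",np.median(H[m>0]))
Q=np.array([onplane("top",u,v,.012)[:2]*1000 for u,v in zip(us,vs)],np.float32)
r=cv2.minAreaRect(Q); print("blank rect",r,"mean",Q.mean(0)); e=np.linalg.svd(Q-Q.mean(0),full_matrices=False)[2][0]; print("yaw",np.degrees(np.arctan(e[1]/e[0])))
hb=np.median(H[218:232,267:284])
for p in [(138,325),(140,508),(254,290),(256,506)]: print("bed",onplane("top",*c1(*p),hb).round(4))
k=np.zeros((400,640),np.uint8); k[180:205,255:290]=(H[180:205,255:290]>.095)*255
vs,us=np.nonzero(k); Q=np.array([onplane("top",u,v,.11)[:2]*1000 for u,v in zip(us,vs)],np.float32)
print("knob",len(us),cv2.minAreaRect(Q),Q.mean(0), np.median(H[k>0]))
for p in [(173,230),(171,256),(173,243)]: print("ptr",onplane("top",*c1(*p),.11).round(4))
E
python3 m.py
```

```text
import numpy as np, cv2
from bench import *
from functools import lru_cache
@lru_cache
from scipy.spatial.transform import Rotation as R
def cal(n):Traceback (most recent call last):
  File "m.py", line 1, in <module>
    from h import *
  File "h.py", line 5
    from scipy.spatial.transform import Rotation as R
    ^^^^
SyntaxError: invalid syntax
```

>>> {"fn": "drive_tool", "kwargs": {
  "deltas": [
    [[0, 0, 0], [0, 0, 0], 0]
  ]
}}

```text
t: 0.2
ee_pos: [0.2124, -0.5876, 0.2495]
tcp_rot: [-3.094, -0.542, 0.0]
wrist_force: [0.5, -1.0, -0.9]
gripper_width: 0.0851
finger_force: 0.0
```

```bash
sed -i '4d' h.py; sed -i 's/^def cal/@lru_cache\ndef cal/' h.py; python3 m.py
```

```text
bed z 0.023870959237894174 bench 1.8971414547375165e-05 0.0003582404466034861
blank corners [[0.5335, -0.174, 0.012], [0.5471, -0.2, 0.012], [0.4083, -0.2673, 0.012], [0.3835, -0.2479, 0.012]]
end w 0.02931192217586476 L 0.16723162813256331 0.15426460144342502
hole [ 0.3972 -0.2567  0.012 ]
871 blank z 0.01226669227588384
blank rect ((463.15655517578125, -222.15481567382812), (171.35748291015625, 29.869461059570312), 26.066823959350586) mean [ 463.13745 -222.12091]
yaw 25.988577
bed [0.5715 0.1487 0.0239]
bed [0.4945 0.1477 0.0239]
bed [0.5857 0.0997 0.0239]
bed [0.4945 0.0993 0.0239]
knob 157 ((585.4137573242188, 131.27426147460938), (41.20584487915039, 27.0367488861084), 79.56910705566406) [584.0174  124.46873] 0.10944031113015873
ptr [0.5957 0.1234 0.11  ]
ptr [0.5856 0.1241 0.11  ]
ptr [0.5906 0.1234 0.11  ]
```

The blank is centred at (0.463, −0.222) with yaw 26°. The rectangle measures 171 × 30 mm and the top is at z = 12 mm, which matches the sizes given. The bed top is at z ≈ 23.7 mm. Its front edge is at x = 0.4945, which puts the spindle at about (0.5845, 0.124); the knob centre agrees. The bed's yaw is about 0.5°. I'll grasp the blank 45 mm back from its middle, so the fingers end up in front of the bed.

>>> {"fn": "drive_tool", "kwargs": {
  "deltas": [
    [[0, 0, 0], [0, 0, -6.1], 0],
    [[0.038, -0.024, 0.013], [0, 0, 0], 0],
    [[0.038, -0.024, 0.013], [0, 0, 0], 0],
    [[0.038, -0.024, 0.013], [0, 0, 0], 0],
    [[0.038, -0.024, 0.013], [0, 0, 0], 0],
    [[0.038, -0.024, 0.013], [0, 0, 0], 0],
    [[0.038, -0.024, 0.013], [0, 0, 0], 0],
    [[0.038, -0.024, 0.013], [0, 0, 0], 0]
  ]
}}

```text
t: 1.0
ee_pos: [0.3786, -0.3186, 0.1586]
tcp_rot: [3.061, 0.706, 0.0]
wrist_force: [-0.2, -0.1, -0.3]
gripper_width: 0.0854
finger_force: 0.0
```

```bash
cat >> h.py <<'E'
def to(x,y,z,yaw):
    s=st(); r=R.from_rotvec(s["tcp_rot"]); m=r.as_matrix()
    y0=np.degrees(np.arctan2(m[1,0],m[0,0])); t=R.from_euler('z',yaw,degrees=True)*R.from_rotvec([np.pi,0,0])
    print("yaw",round(y0,2),"shift",(m.T@(np.array([x,y,z])-s["ee_pos"])).round(4),"turn",np.degrees((r.inv()*t).as_rotvec()).round(2),"q",np.round(s["q"],2))
E
python3 -c "
from h import *
to(.4225,-.2417,.05,26)"
```

```text
1.0 [ 0.3786 -0.3186  0.1586] [3.061 0.706 0.   ] w 0.0854 F [-0.2 -0.1 -0.3] M [-0.03 -0.05  0.02] ff 0.0
yaw 25.96 shift [ 0.0731 -0.05    0.1086] turn [ 0.03 -0.   -0.04] q [ 0.89  0.14 -0.3   1.9   0.05  1.11 -0.55]
```

>>> {"fn": "drive_tool", "kwargs": {
  "deltas": [
    [[0.0365, -0.025, 0.02], [0, 0, 0], 0],
    [[0.0366, -0.025, 0.02], [0, 0, 0], 0],
    [[0, 0, 0.035], [0, 0, 0], 0],
    [[0, 0, 0.034], [0, 0, 0], 0],
    [[0, 0, 0.027], [0, 0, 0], 0],
    [[0, 0, 0], [0, 0, 0], 0]
  ]
}}

```text
t: 1.6
ee_pos: [0.4196, -0.242, 0.02]
tcp_rot: [-3.057, -0.705, 0.007]
wrist_force: [-1.2, 0.2, 0.3]
gripper_width: 0.0852
finger_force: 0.0
```

```bash
python3 -c "
from h import *
to(.4225,-.2417,.022,26)
save('side','s1')
im=cv2.imread('pics/s1.png')[250:380,240:400]; cv2.imwrite('pics/s1c.png',cv2.resize(im,None,fx=4,fy=4))"
```

```text
1.6 [ 0.4196 -0.242   0.02  ] [-3.057 -0.705  0.007] w 0.0852 F [-1.2  0.2  0.3] M [ 0.01 -0.03 -0.02] ff 0.0
yaw 25.99 shift [ 0.0027  0.001  -0.0021] turn [-0.3   0.19 -0.01] q [ 0.75  0.33 -0.35  2.02  0.15  0.82 -0.81]
```

View pics/s1c.png

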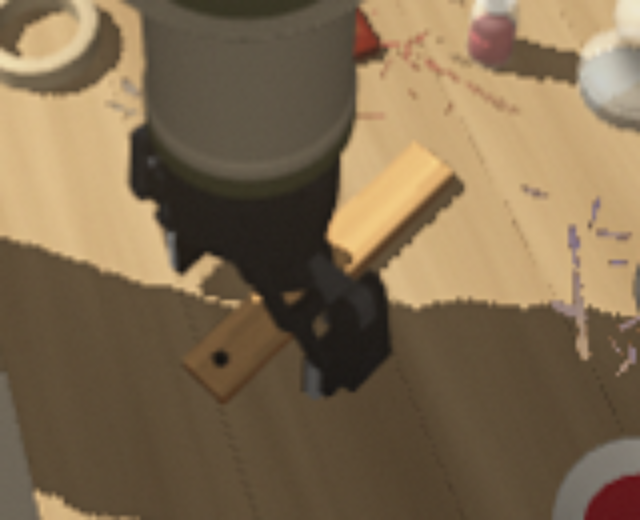

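The crop shows the open fingers straddling the blank between its hole, at crop (221,357), and its middle. I'll raise the tool a little and close.

>>> {"fn": "drive_tool", "kwargs": {
  "deltas": [
    [[0.002, 0.001, -0.003], [0, 0, 0], 0.5],
    [[0, 0, 0], [0, 0, 0], 1],
    [[0, 0, 0], [0, 0, 0], 1],
    [[0, 0, 0], [0, 0, 0], 1],
    [[0, 0, 0], [0, 0, 0], 1],
    [[0, 0, 0], [0, 0, 0], 1],
    [[0, 0, 0], [0, 0, 0], 1],
    [[0, 0, 0], [0, 0, 0], 1]
  ]
}}

```text
t: 2.45
ee_pos: [0.4245, -0.2437, 0.0272]
tcp_rot: [3.06, 0.706, 0.001]
wrist_force: [-3.6, 2.4, 11.1]
gripper_width: 0.0254
finger_force: 58.3
```

```bash
python3 -c "
from h import *
to(.43,.124,.1,0.5)"
```

```text
2.45 [ 0.4245 -0.2437  0.0272] [3.06e+00 7.06e-01 1.00e-03] w 0.0254 F [-3.6  2.4 11.1] M [0.35 0.59 0.13] ff 58.32955598831177
yaw 25.98 shift [ 0.166  -0.3281 -0.0732] turn [ 0.07 -0.04 25.48] q [ 0.75  0.32 -0.35  2.01  0.15  0.83 -0.81]
```

>>> {"fn": "drive_tool", "kwargs": {
  "deltas": [
    [[0, 0, -0.02], [0, 0, 0], 1],
    [[0, 0, -0.05], [0, 0, 0], 1],
    [[0, 0, 0], [0, 0, 8.5], 1],
    [[0, 0, 0], [0, 0, 8.5], 1],
    [[0, 0, 0], [0, 0, 8.5], 1],
    [[0, -0.045, 0], [0, 0, 0], 1],
    [[0, -0.045, 0], [0, 0, 0], 1],
    [[0, -0.045, 0], [0, 0, 0], 1]
  ]
}}

```text
t: 3.25
ee_pos: [0.4226, -0.107, 0.0962]
tcp_rot: [3.141, 0.011, 0.0]
wrist_force: [0.7, -0.6, -0.7]
gripper_width: 0.0248
finger_force: 59.3
```

>>> {"fn": "drive_tool", "kwargs": {
  "deltas": [
    [[0, -0.045, 0], [0, 0, 0], 1],
    [[0, -0.045, 0], [0, 0, 0], 1],
    [[0, -0.045, 0], [0, 0, 0], 1],
    [[0, -0.045, 0], [0, 0, 0], 1],
    [[0, -0.045, 0], [0, 0, 0], 1],
    [[0, 0, 0], [0, 0, 0], 1],
    [[0, 0, 0], [0, 0, 0], 1]
  ]
}}

```text
t: 3.95
ee_pos: [0.4209, 0.1174, 0.0961]
tcp_rot: [3.141, 0.017, -0.0]
wrist_force: [-0.7, -0.8, -1.7]
gripper_width: 0.0253
finger_force: 59.4
```

```bash
python3 -c "
from h import *
to(.42,.124,.055,0.5)
save('top','t2'); save('side','s2')
a=cv2.imread('pics/t2.png')[150:300,235:325]; b=cv2.imread('pics/s2.png')[130:255,200:380]
f=lambda i:cv2.resize(i,(int(i.shape[1]*560/i.shape[0]),560))[:, :450]
cv2.imwrite('pics/c2.png',np.hstack([f(a),f(b)]))"
```

```text
3.95 [0.4209 0.1174 0.0961] [ 3.141  0.017 -0.   ] w 0.0253 F [-0.7 -0.8 -1.7] M [-0.07  0.08  0.01] ff 59.40319061279297
yaw 0.61 shift [-0.0008 -0.0066  0.0411] turn [0.01 0.   0.11] q [ 0.27  0.13 -0.67  2.08  0.1   0.96 -2.01]
```

View pics/c2.png

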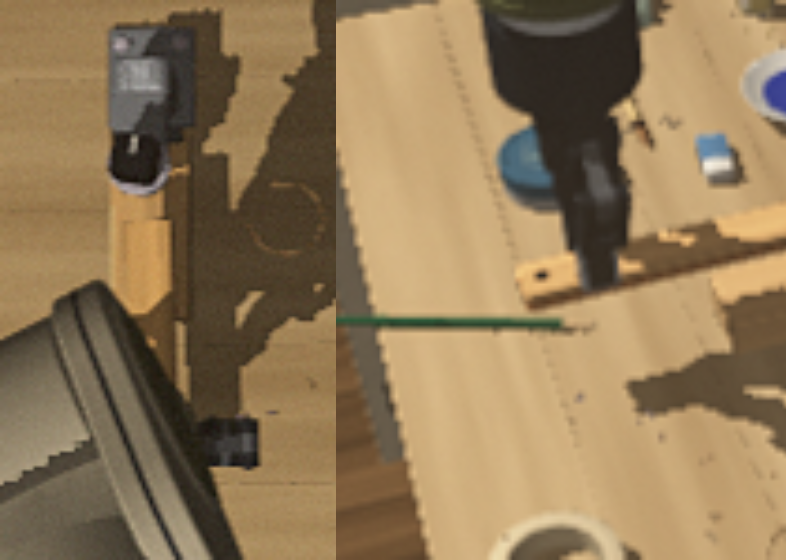

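The blank is held level and lined up with the bed. Its front end shows at crop (120–170,220), and nothing was disturbed. Next I check the end's position.

```bash
python3 -c "
from h import *
s=560/150
for p in [(120,220),(170,220),(118,288),(171,288)]: print(onplane('top',235+p[0]/s,150+p[1]/s,.081).round(4))
z=np.load('pics/t2.npz')['d']
h=[pt('top',u,v,z[v,u]) for v in range(212,226) for u in range(270,279)]; print(np.median(h,axis=0).round(4))
h=[pt('top',u,v,z[v,u]) for v in (212,225) for u in range(270,279)]; print(np.reshape(h,(2,9,3)).mean(1).round(4))
"
```

```text
[0.5501 0.1352 0.081 ]
[0.5497 0.1056 0.081 ]
[0.5099 0.1363 0.081 ]
[0.5094 0.1052 0.081 ]
[0.5288 0.1203 0.0793]
[[0.5433 0.1203 0.0793]
 [0.5145 0.1203 0.079 ]]
```

>>> {"fn": "drive_tool", "kwargs": {
  "deltas": [
    [[0, -0.007, 0.015], [0, 0, 0], 1],
    [[0, 0, 0.018], [0, 0, 0], 1],
    [[0, 0, 0.005], [0, 0, 0], 1],
    [[0, 0, 0], [0, 0, 0], 1]
  ]
}}

```text
t: 4.45
ee_pos: [0.4207, 0.1225, 0.0575]
tcp_rot: [3.141, 0.01, -0.003]
wrist_force: [0.5, 0.4, -1.3]
gripper_width: 0.0249
finger_force: 59.4
```

>>> {"fn": "drive_tool", "kwargs": {
  "deltas": [
    [[0, 0.0015, 0.002], [0, 0, 0], 1],
    [[0, 0, 0], [0, 0, 0], 1]
  ]
}}

```text
t: 4.65
ee_pos: [0.4215, 0.1216, 0.0564]
tcp_rot: [3.141, 0.012, 0.001]
wrist_force: [-0.6, -0.7, -0.6]
gripper_width: 0.025
finger_force: 59.4
```

>>> {"fn": "drive_tool", "kwargs": {
  "deltas": [
    [[0, 0, 0.001], [0, 0, 0], 1],
    [[0, 0, 0], [0, 0, 0], 1]
  ]
}}

```text
t: 4.85
ee_pos: [0.4213, 0.1221, 0.0552]
tcp_rot: [3.141, 0.013, 0.001]
wrist_force: [-0.1, 0.3, -0.5]
gripper_width: 0.0247
finger_force: 59.4
```

>>> {"fn": "drive_tool", "kwargs": {
  "deltas": [
    [[0, 0, 0.001], [0, 0, 0], 1],
    [[0, 0, 0], [0, 0, 0], 1]
  ]
}}

```text
t: 5.05
ee_pos: [0.4211, 0.1222, 0.054]
tcp_rot: [3.141, 0.013, 0.0]
wrist_force: [0.0, 0.6, -0.8]
gripper_width: 0.0249
finger_force: 59.4
```

>>> {"fn": "drive_tool", "kwargs": {
  "deltas": [
    [[0, 0, 0.001], [0, 0, 0], 1],
    [[0, 0, 0], [0, 0, 0], 1]
  ]
}}

```text
t: 5.25
ee_pos: [0.421, 0.1221, 0.0529]
tcp_rot: [3.141, 0.013, -0.0]
wrist_force: [1.0, 0.7, -1.3]
gripper_width: 0.0252
finger_force: 59.4
```

>>> {"fn": "drive_tool", "kwargs": {
  "deltas": [
    [[0, 0, 0.001], [0, 0, 0], 1],
    [[0, 0, 0], [0, 0, 0], 1]
  ]
}}

```text
t: 5.45
ee_pos: [0.4211, 0.1221, 0.0519]
tcp_rot: [3.142, 0.013, -0.0]
wrist_force: [-0.5, 0.3, -1.0]
gripper_width: 0.0249
finger_force: 59.4
```

>>> {"fn": "drive_tool", "kwargs": {
  "deltas": [
    [[0, 0, 0.001], [0, 0, 0], 1],
    [[0, 0, 0], [0, 0, 0], 1]
  ]
}}

```text
t: 5.65
ee_pos: [0.4211, 0.1221, 0.051]
tcp_rot: [3.142, 0.013, 0.0]
wrist_force: [-0.2, 0.5, 0.1]
gripper_width: 0.0253
finger_force: 59.5
```

```bash
python3 -c "
from h import *
st()"
```

```text
5.65 [0.4211 0.1221 0.051 ] [3.142 0.013 0.   ] w 0.0253 F [-0.2  0.5  0.1] M [-0.03  0.    0.01] ff 59.51570928096771
```

Contact with the bed is just starting at TCP z 0.051, which puts the blank's underside at about 23.8 mm, as measured. I lift 0.5 mm and slide it in.

>>> {"fn": "drive_tool", "kwargs": {
  "deltas": [
    [[0, 0, -0.0005], [0, 0, 0], 1],
    [[0.012, 0, 0], [0, 0, 0], 1],
    [[0.012, 0, 0], [0, 0, 0], 1],
    [[0.012, 0, 0], [0, 0, 0], 1],
    [[0.01, 0, 0], [0, 0, 0], 1],
    [[0, 0, 0], [0, 0, 0], 1]
  ]
}}

```text
t: 6.25
ee_pos: [0.4686, 0.1226, 0.0514]
tcp_rot: [-3.141, -0.012, -0.001]
wrist_force: [-0.1, -0.5, -0.4]
gripper_width: 0.025
finger_force: 59.4
```

>>> {"fn": "drive_tool", "kwargs": {
  "deltas": [
    [[0.004, 0, 0], [0, 0, 0], 1],
    [[0, 0, 0], [0, 0, 0], 1]
  ]
}}

```text
t: 6.45
ee_pos: [0.4712, 0.1226, 0.0515]
tcp_rot: [-3.142, -0.013, -0.0]
wrist_force: [-0.5, 0.4, -1.4]
gripper_width: 0.0253
finger_force: 59.5
```

>>> {"fn": "drive_tool", "kwargs": {
  "deltas": [
    [[0.002, 0, 0], [0, 0, 0], 1],
    [[0, 0, 0], [0, 0, 0], 1]
  ]
}}

```text
t: 6.65
ee_pos: [0.4731, 0.1225, 0.0516]
tcp_rot: [3.141, 0.013, 0.0]
wrist_force: [-0.1, -0.0, -0.6]
gripper_width: 0.0249
finger_force: 59.4
```

>>> {"fn": "drive_tool", "kwargs": {
  "deltas": [
    [[0.002, 0, 0], [0, 0, 0], 1],
    [[0, 0, 0], [0, 0, 0], 1]
  ]
}}

```text
t: 6.85
ee_pos: [0.4753, 0.1225, 0.0516]
tcp_rot: [3.141, 0.013, 0.0]
wrist_force: [-0.9, 0.1, -0.9]
gripper_width: 0.0251
finger_force: 59.4
```

>>> {"fn": "drive_tool", "kwargs": {
  "deltas": [
    [[0.0015, 0, 0], [0, 0, 0], 1],
    [[0, 0, 0], [0, 0, 0], 1]
  ]
}}

```text
t: 7.05
ee_pos: [0.4767, 0.1226, 0.0515]
tcp_rot: [3.142, 0.013, 0.0]
wrist_force: [-0.0, 0.6, -0.2]
gripper_width: 0.0252
finger_force: 59.4
```

>>> {"fn": "drive_tool", "kwargs": {
  "deltas": [
    [[0.0015, 0, 0], [0, 0, 0], 1],
    [[0, 0, 0], [0, 0, 0], 1]
  ]
}}

```text
t: 7.25
ee_pos: [0.4769, 0.1226, 0.0511]
tcp_rot: [3.141, 0.013, -0.004]
wrist_force: [-5.8, 0.2, 1.3]
gripper_width: 0.0248
finger_force: 59.8
```

>>> {"fn": "drive_tool", "kwargs": {
  "deltas": [
    [[0.0015, 0, 0], [0, 0, 0], 1],
    [[0, 0, 0], [0, 0, 0], 1]
  ]
}}

```text
t: 7.45
ee_pos: [0.477, 0.1226, 0.051]
tcp_rot: [3.14, 0.014, -0.009]
wrist_force: [-13.5, -1.4, 11.0]
gripper_width: 0.0251
finger_force: 60.9
```

The stop was felt at TCP x 0.477, as expected. I ease off, settle and release.

>>> {"fn": "drive_tool", "kwargs": {
  "deltas": [
    [[-0.0025, 0, 0.0003], [0, 0, 0], 1],
    [[0, 0, 0], [0, 0, 0], 1],
    [[0, 0, 0], [0, 0, 0], 0.5],
    [[0, 0, 0], [0, 0, 0], 0.3],
    [[0, 0, 0], [0, 0, 0], 0],
    [[0, 0, 0], [0, 0, 0], 0],
    [[0, 0, 0], [0, 0, 0], 0],
    [[0, 0, 0], [0, 0, 0], 0]
  ]
}}

```text
t: 8.25
ee_pos: [0.4771, 0.1226, 0.0512]
tcp_rot: [3.142, 0.013, 0.0]
wrist_force: [-1.1, 0.2, -0.2]
gripper_width: 0.0855
finger_force: 0.0
```

>>> {"fn": "drive_tool", "kwargs": {
  "deltas": [
    [[0, 0, -0.015], [0, 0, 0], 0],
    [[0, 0, -0.045], [0, 0, 0], 0],
    [[0, 0, -0.045], [0, 0, -8.5], 0],
    [[0, 0, -0.01], [0, 0, -8.5], 0],
    [[0, 0, 0], [0, 0, -8.5], 0],
    [[0, 0, 0], [0, 0, -8.5], 0],
    [[0, 0, 0], [0, 0, -8.5], 0],
    [[0, 0, 0], [0, 0, -8.5], 0]
  ]
}}

```text
t: 9.05
ee_pos: [0.4771, 0.1227, 0.1674]
tcp_rot: [2.825, 1.373, 0.001]
wrist_force: [0.5, 0.6, 0.3]
gripper_width: 0.0852
finger_force: 0.0
```

>>> {"fn": "drive_tool", "kwargs": {
  "deltas": [
    [[0, 0, 0], [0, 0, -8.5], 0],
    [[0, 0, 0], [0, 0, -8.5], 0],
    [[0, 0, 0], [0, 0, -8.5], 0],
    [[0, 0, 0], [0, 0, -8.5], 0],
    [[0, 0, 0], [0, 0, -8.5], 0],
    [[0, 0, 0], [0, 0, -8.5], 0],
    [[0, 0, 0], [0, 0, -8.5], 0],
    [[0, 0, 0], [0, 0, -8.5], 0]
  ]
}}

```text
t: 9.85
ee_pos: [0.4771, 0.1227, 0.1673]
tcp_rot: [1.574, 2.718, 0.0]
wrist_force: [0.4, -0.3, 0.3]
gripper_width: 0.0854
finger_force: 0.0
```

```bash
python3 -c "
from h import *
to(.5845,.124,.16,180)
save('top','t3'); save('side','s3')
a=cv2.imread('pics/t3.png')[150:290,235:325]; b=cv2.imread('pics/s3.png')[130:255,250:380]
f=lambda i:cv2.resize(i,(int(i.shape[1]*560/i.shape[0]),560))[:, :430]
cv2.imwrite('pics/c3.png',np.hstack([f(a),f(b)]))"
```

```text
9.85 [0.4771 0.1227 0.1673] [1.574 2.718 0.   ] w 0.0854 F [ 0.4 -0.3  0.3] M [ 0.01 -0.04 -0.04] ff 0.0
yaw 119.83 shift [-0.0523  0.0938  0.0074] turn [ 1.000e-02  5.000e-02 -6.017e+01] q [ 0.47  0.2  -0.89  1.87  0.17  1.15  0.04]
```

View pics/c3.png

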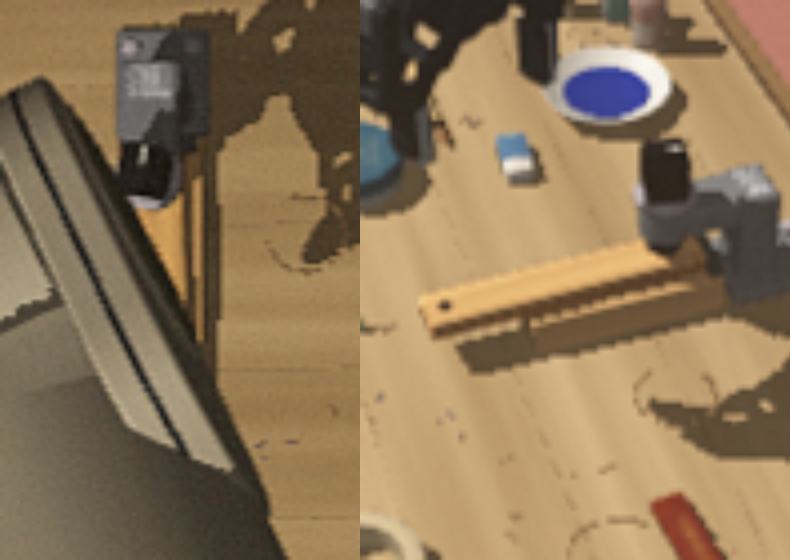

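The blank lies on the bed against the stop and in line, with its hole at side pixel about (269,198). Next I check that point and the knob's angle while the hand turns over to yaw 180.

```bash
python3 -c "
from h import *
print('hole',onplane('side',250+85/4.48,130+306/4.48,.0358).round(4),'expect x',0.6065-.158)
for n in ('top0','t3'):
    im=np.load('pics/'+n+'.npz')['im']; g=im[182:202,260:282].mean(2).round().astype(int); print(g)
"
```

```text
hole [0.4492 0.1192 0.0358] expect x 0.4485
[[113 115 122 103  96 106  97 102  99 103 103  84  50  45  55  48  49  51
   48  39  49  55]
 [111 120 114 107 100 104  98  98 103 101  89  55  37  53  55  49  53  52
   50  35  48  49]
 [113 118 121 120 100  91 106 106 107 109  83  45  47  48  52  50  49  51
   47  34  36  31]
 [116 115 114 118 101  60  62  53  54  53  47  39  53  55  52  46  56  49
   47  43  33  31]
 [119 117 119 120 105  49  29  29  24  15  88 101  39  31  34  43  51  57
   52  44  40  39]
 [117 116 121 126 101  48  25  27  21  36 146 145  25  30  27  26  35  46
   53  39  31  23]
 [120 123 119 124 109  51  29  27  31  39 123 126  16  35  32  30  28  38
   43  41  44  50]
 [122 126 124 129  98  35  25  32  32  58 128 118  19  34  33  32  26  31
   61  56  51  71]
 [124 122 124 130 102  23  31  31  32  71 112  77  27  31  31  36  25  27
   59  60  55  63]
 [123 122 131 126  93  17  27  28  27  42  50  38  27  30  31  28  20  25
   59  71  64  63]
 [122 122 127 119  77  24  32  28  29  33  30  31  29  33  33  27  27  24
   60  73  62  61]
 [124 121 124 119  86  25  31  38
[... 1965 characters left out ...]
5  32  31  30  22  24  14  43
   68  72  56  54]
 [ 51  34  28  28  28  36  29  33  36  29  32  24  28  36  31  25  18  47
   80  72  53  52]
 [ 55  35  31  31  33  33  33  34  38  33  34  25  25  30  26  24  20  61
   79  71  50  55]
 [ 67  47  36  35  35  24  33  24  27  24  24  23  25  19  30  24  28  58
   77  55  36  53]
 [ 67  62  31  32  27  27  34  39  32  21   5  13   7  21  24  19  43  70
   61  82  77  50]
 [ 59  69  46  32  32  26  57 125 153 155 128 105  84  45  24  26  56  60
   47 113 103  54]
 [ 44  68  62  34  26  26  28  81 141 169 153 153 152 150 134  92  63  78
  105 146 105  47]
 [ 44  48  70  46  34  28  24  25 109 168 172 166 169 166 135  64  65 123
  140 143 102  48]]
```

>>> {"fn": "drive_tool", "kwargs": {
  "deltas": [
    [[0, 0, 0], [0, 0, -8.59], 0],
    [[0, 0, 0], [0, 0, -8.59], 0],
    [[0, 0, 0], [0, 0, -8.59], 0],
    [[0, 0, 0], [0, 0, -8.59], 0],
    [[0, 0, 0], [0, 0, -8.59], 0],
    [[0, 0, 0], [0, 0, -8.59], 0],
    [[0, 0, 0], [0, 0, -8.59], 0],
    [[0, 0, 0], [0, 0, 0], 0]
  ]
}}

```text
t: 10.75
ee_pos: [0.4771, 0.1226, 0.1667]
tcp_rot: [0.014, 3.141, -0.0]
wrist_force: [0.8, -1.1, 0.3]
gripper_width: 0.0856
finger_force: 0.0
```

>>> {"fn": "drive_tool", "kwargs": {
  "deltas": [
    [[-0.036, 0.0005, 0], [0, 0, 0], 0],
    [[-0.036, 0.0005, 0], [0, 0, 0], 0],
    [[-0.0355, 0, 0], [0, 0, 0], 0],
    [[0, 0, 0], [0, 0, 0], 0]
  ]
}}

```text
t: 11.15
ee_pos: [0.5876, 0.1219, 0.1655]
tcp_rot: [-0.028, -3.141, -0.002]
wrist_force: [-0.4, -0.3, 0.0]
gripper_width: 0.0854
finger_force: 0.0
```

```bash
python3 -c "
from h import *
to(.5845,.124,.103,180)"
```

```text
11.15 [0.5876 0.1219 0.1655] [-2.800e-02 -3.141e+00 -2.000e-03] w 0.0854 F [-0.4 -0.3  0. ] M [-0.01  0.09 -0.04] ff 0.0
yaw 178.98 shift [0.0032 0.002  0.0625] turn [ 0.07 -0.01 -1.02] q [ 0.43  0.5  -0.93  1.6   0.42  1.25  0.98]
```

The blank is where it should be. The pointer leans about 8° clockwise, so I align the hand to yaw 172, lower it onto the knob and grip.

>>> {"fn": "drive_tool", "kwargs": {
  "deltas": [
    [[0.0036, 0.0016, 0], [0, 0, 7], 0],
    [[0, 0, 0.025], [0, 0, 0], 0],
    [[0, 0, 0.025], [0, 0, 0], 0],
    [[0, 0, 0.0125], [0, 0, 0], 0],
    [[0, 0, 0], [0, 0, 0], 0]
  ]
}}

```text
t: 11.65
ee_pos: [0.5799, 0.1241, 0.1025]
tcp_rot: [-0.208, -3.132, 0.001]
wrist_force: [0.5, -0.9, 0.2]
gripper_width: 0.0852
finger_force: 0.0
```

>>> {"fn": "drive_tool", "kwargs": {
  "deltas": [
    [[0, 0, 0], [0, 0, 0], 0.5],
    [[0, 0, 0], [0, 0, 0], 1],
    [[0, 0, 0], [0, 0, 0], 1],
    [[0, 0, 0], [0, 0, 0], 1],
    [[0, 0, 0], [0, 0, 0], 1],
    [[0, 0, 0], [0, 0, 0], 1],
    [[0, 0, 0], [0, 0, 0], 1],
    [[0, 0, 0], [0, 0, 0], 1]
  ]
}}

```text
t: 12.45
ee_pos: [0.5816, 0.1266, 0.105]
tcp_rot: [0.201, 3.133, 0.004]
wrist_force: [0.5, 6.1, 3.9]
gripper_width: 0.025
finger_force: 61.2
```

```bash
python3 -c "
from h import *
to(.584,.1235,.103,172)"
```

```text
12.45 [0.5816 0.1266 0.105 ] [0.201 3.133 0.004] w 0.025 F [0.5 6.1 3.9] M [ 1.04 -0.16 -0.24] ff 61.174657344818115
yaw 172.65 shift [-0.0028 -0.0027  0.002 ] turn [0.17 0.11 0.65] q [ 0.39  0.54 -0.88  1.67  0.45  1.14  0.83]
```

```bash
cat > r.py <<'E'
from h import *
s=read_state(); m=R.from_rotvec(s["tcp_rot"]).as_matrix()
print(round(s["t"],2),"yaw",round(np.degrees(np.arctan2(m[1,0],m[0,0])),1),"Mz %.3f"%s["moment"][2],np.round(s["ee_pos"],4),np.round(s["wrist_force"],1),np.round(s["moment"],2),"q7 %.2f"%s["q"][6])
open("log.txt","a").write("%.2f %.2f %.4f\n"%(s["t"],np.degrees(np.arctan2(m[1,0],m[0,0])),s["moment"][2]))
E
python3 r.py
```

```text
12.45 yaw 172.7 Mz -0.242 [0.5816 0.1266 0.105 ] [0.5 6.1 3.9] [ 1.04 -0.16 -0.24] q7 0.83
```

>>> {"fn": "drive_tool", "kwargs": {
  "deltas": [
    [[0, 0.002, 0], [0, 0, 5], 1],
    [[0, 0, 0], [0, 0, 4], 1]
  ]
}}

```text
t: 12.65
ee_pos: [0.5817, 0.1271, 0.105]
tcp_rot: [0.452, 3.107, 0.001]
wrist_force: [-2.4, 1.0, 8.3]
gripper_width: 0.0247
finger_force: 60.5
```

```bash
python3 r.py
```

```text
12.65 yaw 163.4 Mz 0.282 [0.5817 0.1271 0.105 ] [-2.4  1.   8.3] [0.09 0.38 0.28] q7 0.68
```

>>> {"fn": "drive_tool", "kwargs": {
  "deltas": [
    [[0, 0, 0], [0, 0, 4], 1],
    [[0, 0, 0], [0, 0, 4], 1]
  ]
}}

```text
t: 12.85
ee_pos: [0.5818, 0.1274, 0.105]
tcp_rot: [0.667, 3.068, 0.002]
wrist_force: [-0.5, 2.7, 6.4]
gripper_width: 0.0251
finger_force: 60.3
```

```bash
python3 r.py
```

```text
12.85 yaw 155.5 Mz 0.302 [0.5818 0.1274 0.105 ] [-0.5  2.7  6.4] [0.34 0.15 0.3 ] q7 0.56
```

>>> {"fn": "drive_tool", "kwargs": {
  "deltas": [
    [[0, 0, 0], [0, 0, 4], 1],
    [[0, 0, 0], [0, 0, 4], 1]
  ]
}}

```text
t: 13.05
ee_pos: [0.582, 0.1277, 0.105]
tcp_rot: [0.879, 3.014, 0.003]
wrist_force: [1.5, 3.0, 4.7]
gripper_width: 0.025
finger_force: 60.1
```

```bash
python3 r.py
```

```text
13.05 yaw 147.5 Mz 0.309 [0.582  0.1277 0.105 ] [1.5 3.  4.7] [ 0.47 -0.17  0.31] q7 0.43
```

>>> {"fn": "drive_tool", "kwargs": {
  "deltas": [
    [[0, 0, 0], [0, 0, 4], 1],
    [[0, 0, 0], [0, 0, 4], 1]
  ]
}}

```text
t: 13.25
ee_pos: [0.5822, 0.128, 0.105]
tcp_rot: [1.087, 2.945, 0.004]
wrist_force: [3.2, 4.5, 3.2]
gripper_width: 0.0249
finger_force: 59.9
```

```bash
python3 r.py
```

```text
13.25 yaw 139.5 Mz 0.264 [0.5822 0.128  0.105 ] [3.2 4.5 3.2] [ 0.7  -0.46  0.26] q7 0.30
```

>>> {"fn": "drive_tool", "kwargs": {
  "deltas": [
    [[0, 0, 0], [0, 0, 4], 1],
    [[0, 0, 0], [0, 0, 4], 1]
  ]
}}

```text
t: 13.45
ee_pos: [0.5824, 0.1282, 0.1051]
tcp_rot: [1.289, 2.862, 0.006]
wrist_force: [4.7, 5.0, 0.8]
gripper_width: 0.0247
finger_force: 59.8
```

```bash
python3 r.py
```

```text
13.45 yaw 131.5 Mz 0.232 [0.5824 0.1282 0.1051] [4.7 5.  0.8] [ 0.85 -0.75  0.23] q7 0.17
```

>>> {"fn": "drive_tool", "kwargs": {
  "deltas": [
    [[0, 0, 0], [0, 0, 4], 1],
    [[0, 0, 0], [0, 0, 4], 1]
  ]
}}

```text
t: 13.65
ee_pos: [0.5827, 0.1285, 0.1051]
tcp_rot: [1.485, 2.766, 0.007]
wrist_force: [6.7, 6.0, -0.6]
gripper_width: 0.0249
finger_force: 59.7
```

```bash
python3 r.py
```

```text
13.65 yaw 123.5 Mz 0.244 [0.5827 0.1285 0.1051] [ 6.7  6.  -0.6] [ 0.96 -1.07  0.24] q7 0.04
```

>>> {"fn": "drive_tool", "kwargs": {
  "deltas": [
    [[0, 0, 0], [0, 0, 4], 1],
    [[0, 0, 0], [0, 0, 4], 1]
  ]
}}

```text
t: 13.85
ee_pos: [0.583, 0.1287, 0.1051]
tcp_rot: [1.675, 2.655, 0.008]
wrist_force: [8.0, 6.6, -0.8]
gripper_width: 0.0251
finger_force: 59.6
```

```bash
python3 r.py
```

```text
13.85 yaw 115.5 Mz 0.287 [0.583  0.1287 0.1051] [ 8.   6.6 -0.8] [ 1.15 -1.34  0.29] q7 -0.09
```

>>> {"fn": "drive_tool", "kwargs": {
  "deltas": [
    [[0.001, 0.0038, 0], [0, 0, 4], 1],
    [[0, 0, 0], [0, 0, 4], 1]
  ]
}}

```text
t: 14.05
ee_pos: [0.5837, 0.129, 0.1049]
tcp_rot: [-1.859, -2.533, 0.003]
wrist_force: [-9.4, -3.3, 14.2]
gripper_width: 0.0252
finger_force: 61.4
```

```bash
python3 r.py
```

```text
14.05 yaw 107.5 Mz 0.348 [0.5837 0.129  0.1049] [-9.4 -3.3 14.2] [-0.61  1.83  0.35] q7 -0.22
```

>>> {"fn": "drive_tool", "kwargs": {
  "deltas": [
    [[0, 0, 0], [0, 0, 4], 1],
    [[0, 0, 0], [0, 0, 4], 1]
  ]
}}

```text
t: 14.25
ee_pos: [0.584, 0.1291, 0.105]
tcp_rot: [2.03, 2.397, -0.001]
wrist_force: [-5.6, -2.4, 11.2]
gripper_width: 0.0247
finger_force: 61.0
```

```bash
python3 r.py
```

```text
14.25 yaw 99.5 Mz 0.326 [0.584  0.1291 0.105 ] [-5.6 -2.4 11.2] [-0.43  1.28  0.33] q7 -0.35
```

>>> {"fn": "drive_tool", "kwargs": {
  "deltas": [
    [[0, 0, 0], [0, 0, 4], 1],
    [[0, 0, 0], [0, 0, 4], 1]
  ]
}}

```text
t: 14.45
ee_pos: [0.5843, 0.1291, 0.105]
tcp_rot: [2.192, 2.249, 0.0]
wrist_force: [-4.2, -1.7, 9.7]
gripper_width: 0.0246
finger_force: 60.8
```

```bash
python3 r.py
```

```text
14.45 yaw 91.5 Mz 0.356 [0.5843 0.1291 0.105 ] [-4.2 -1.7  9.7] [-0.37  0.89  0.36] q7 -0.48
```

>>> {"fn": "drive_tool", "kwargs": {
  "deltas": [
    [[0, 0, 0], [0, 0, 4], 1],
    [[0, 0, 0], [0, 0, 4], 1]
  ]
}}

```text
t: 14.65
ee_pos: [0.5847, 0.129, 0.105]
tcp_rot: [2.344, 2.09, 0.001]
wrist_force: [-2.7, -1.3, 7.8]
gripper_width: 0.025
finger_force: 60.6
```

```bash
python3 r.py
```

```text
14.65 yaw 83.5 Mz 0.321 [0.5847 0.129  0.105 ] [-2.7 -1.3  7.8] [-0.36  0.58  0.32] q7 -0.61
```

>>> {"fn": "drive_tool", "kwargs": {
  "deltas": [
    [[0, 0, 0], [0, 0, 4], 1],
    [[0, 0, 0], [0, 0, 4], 1]
  ]
}}

```text
t: 14.85
ee_pos: [0.585, 0.129, 0.105]
tcp_rot: [2.484, 1.921, 0.002]
wrist_force: [-0.0, -1.3, 6.7]
gripper_width: 0.0248
finger_force: 60.4
```

```bash
python3 r.py
```

```text
14.85 yaw 75.4 Mz 0.383 [0.585 0.129 0.105] [-0.  -1.3  6.7] [-0.36  0.19  0.38] q7 -0.74
```

>>> {"fn": "drive_tool", "kwargs": {
  "deltas": [
    [[0, 0, 0], [0, 0, -4], 1],
    [[0, 0, 0], [0, 0, -4], 1]
  ]
}}

```text
t: 15.05
ee_pos: [0.5847, 0.129, 0.105]
tcp_rot: [2.339, 2.096, 0.001]
wrist_force: [-3.0, -1.4, 8.7]
gripper_width: 0.0247
finger_force: 61.7
```

```bash
python3 r.py
```

```text
15.05 yaw 83.7 Mz -0.129 [0.5847 0.129  0.105 ] [-3.  -1.4  8.7] [-0.21  0.82 -0.13] q7 -0.60
```

>>> {"fn": "drive_tool", "kwargs": {
  "deltas": [
    [[0, 0, 0], [0, 0, -4], 1],
    [[0, 0, 0], [0, 0, -4], 1]
  ]
}}

```text
t: 15.25
ee_pos: [0.5844, 0.129, 0.105]
tcp_rot: [2.187, 2.254, 0.0]
wrist_force: [-5.0, -0.7, 10.2]
gripper_width: 0.0248
finger_force: 61.9
```

```bash
python3 r.py
```

```text
15.25 yaw 91.7 Mz -0.176 [0.5844 0.129  0.105 ] [-5.  -0.7 10.2] [-0.38  1.17 -0.18] q7 -0.47
```

Averaging the clockwise and counter-clockwise readings gives about 0.095 Nm, so the pad is touching. I sweep back a little further to find the touch point without the friction.

>>> {"fn": "drive_tool", "kwargs": {
  "deltas": [
    [[0, 0, 0], [0, 0, -4], 1],
    [[0, 0, 0], [0, 0, -4], 1]
  ]
}}

```text
t: 15.45
ee_pos: [0.584, 0.129, 0.105]
tcp_rot: [2.025, 2.402, -0.001]
wrist_force: [-6.0, -2.1, 11.6]
gripper_width: 0.0248
finger_force: 62.2
```

```bash
python3 r.py
```

```text
15.45 yaw 99.7 Mz -0.191 [0.584 0.129 0.105] [-6.  -2.1 11.6] [-0.4   1.54 -0.19] q7 -0.34
```

>>> {"fn": "drive_tool", "kwargs": {
  "deltas": [
    [[0, 0, 0], [0, 0, -4], 1],
    [[0, 0, 0], [0, 0, -4], 1]
  ]
}}

```text
t: 15.65
ee_pos: [0.5837, 0.129, 0.105]
tcp_rot: [-1.852, -2.537, 0.002]
wrist_force: [-9.1, -2.6, 13.5]
gripper_width: 0.0252
finger_force: 62.5
```

```bash
python3 r.py
```

```text
15.65 yaw 107.7 Mz -0.226 [0.5837 0.129  0.105 ] [-9.1 -2.6 13.5] [-0.55  1.94 -0.23] q7 -0.22
```

>>> {"fn": "drive_tool", "kwargs": {
  "deltas": [
    [[0, 0, 0], [0, 0, -4], 1],
    [[0, 0, 0], [0, 0, -4], 1]
  ]
}}

```text
t: 15.85
ee_pos: [0.5834, 0.1288, 0.1049]
tcp_rot: [-1.671, -2.66, 0.003]
wrist_force: [-11.1, -3.2, 14.7]
gripper_width: 0.0249
finger_force: 63.0
```

```bash
python3 r.py
```

```text
15.85 yaw 115.7 Mz -0.277 [0.5834 0.1288 0.1049] [-11.1  -3.2  14.7] [-0.65  2.3  -0.28] q7 -0.09
```

>>> {"fn": "drive_tool", "kwargs": {
  "deltas": [
    [[0, 0, 0], [0, 0, -4], 1],
    [[0, 0, 0], [0, 0, -4], 1]
  ]
}}

```text
t: 16.05
ee_pos: [0.5831, 0.1287, 0.1049]
tcp_rot: [-1.481, -2.769, 0.004]
wrist_force: [-14.0, -5.6, 17.0]
gripper_width: 0.0249
finger_force: 63.3
```

```bash
python3 r.py
```

```text
16.05 yaw 123.7 Mz -0.305 [0.5831 0.1287 0.1049] [-14.   -5.6  17. ] [-0.77  2.71 -0.3 ] q7 0.04
```

>>> {"fn": "drive_tool", "kwargs": {
  "deltas": [
    [[0, 0, 0], [0, 0, -4], 1],
    [[0, 0, 0], [0, 0, -4], 1]
  ]
}}

```text
t: 16.25
ee_pos: [0.5828, 0.1285, 0.1049]
tcp_rot: [-1.284, -2.865, 0.005]
wrist_force: [-14.8, -5.6, 18.2]
gripper_width: 0.0254
finger_force: 63.6
```

```bash
python3 r.py
```

```text
16.25 yaw 131.7 Mz -0.319 [0.5828 0.1285 0.1049] [-14.8  -5.6  18.2] [-0.92  3.02 -0.32] q7 0.17
```

>>> {"fn": "drive_tool", "kwargs": {
  "deltas": [
    [[0, 0, 0], [0, 0, -4], 1],
    [[0, 0, 0], [0, 0, -4], 1]
  ]
}}

```text
t: 16.45
ee_pos: [0.5826, 0.1283, 0.1049]
tcp_rot: [-1.081, -2.947, 0.006]
wrist_force: [-17.6, -6.4, 20.3]
gripper_width: 0.0249
finger_force: 63.8
```

```bash
python3 r.py
```

```text
16.45 yaw 139.7 Mz -0.299 [0.5826 0.1283 0.1049] [-17.6  -6.4  20.3] [-1.16  3.37 -0.3 ] q7 0.30
```

Subtracting friction, the pad's moment begins at yaw ≈ 121° (±4°): the rise is 0.035 at 115°, 0.09 at 107°, then about 0.12. A quarter turn past that is yaw ≈ 31°.

>>> {"fn": "drive_tool", "kwargs": {
  "deltas": [
    [[0, 0, 0], [0, 0, 8], 1],
    [[0, 0, 0], [0, 0, 8], 1],
    [[0, 0, 0], [0, 0, 8], 1],
    [[0, 0, 0], [0, 0, 8], 1],
    [[0, 0, 0], [0, 0, 8], 1],
    [[0, 0, 0], [0, 0, 8], 1],
    [[0, 0, 0], [0, 0, 8], 1],
    [[0, 0, 0], [0, 0, 4], 1]
  ]
}}

```text
t: 17.25
ee_pos: [0.5848, 0.129, 0.105]
tcp_rot: [2.418, 2.004, 0.002]
wrist_force: [-0.4, -0.8, 6.4]
gripper_width: 0.0252
finger_force: 60.4
```

```bash
python3 r.py
```

```text
17.25 yaw 79.3 Mz 0.324 [0.5848 0.129  0.105 ] [-0.4 -0.8  6.4] [-0.31  0.33  0.32] q7 -0.68
```

>>> {"fn": "drive_tool", "kwargs": {
  "deltas": [
    [[0, 0, 0], [0, 0, 6], 1],
    [[0, 0, 0], [0, 0, 6], 1],
    [[0, 0, 0], [0, 0, 6], 1],
    [[0, 0, 0], [0, 0, 6], 1]
  ]
}}

```text
t: 17.65
ee_pos: [0.5858, 0.1286, 0.1051]
tcp_rot: [2.781, 1.458, 0.005]
wrist_force: [5.1, -1.5, 3.4]
gripper_width: 0.0253
finger_force: 60.0
```

```bash
python3 r.py
```

```text
17.65 yaw 55.3 Mz 0.383 [0.5858 0.1286 0.1051] [ 5.1 -1.5  3.4] [-0.43 -0.58  0.38] q7 -1.07
```

>>> {"fn": "drive_tool", "kwargs": {
  "deltas": [
    [[0, 0, 0], [0, 0, 6], 1],
    [[0, 0, 0], [0, 0, 6], 1],
    [[0, 0, 0], [0, 0, 6], 1],
    [[0, 0, 0], [0, 0, 6], 1],
    [[0, 0, 0], [0, 0, 0.3], 1]
  ]
}}

```text
t: 18.15
ee_pos: [0.5865, 0.1278, 0.1051]
tcp_rot: [3.025, 0.839, 0.007]
wrist_force: [7.7, -2.8, 1.0]
gripper_width: 0.0248
finger_force: 60.7
```

```bash
python3 r.py
```

```text
18.15 yaw 31.0 Mz -0.112 [0.5865 0.1278 0.1051] [ 7.7 -2.8  1. ] [-0.62 -1.21 -0.11] q7 -1.46
```

>>> {"fn": "drive_tool", "kwargs": {
  "deltas": [
    [[0, 0, 0], [0, 0, 0], 0.6],
    [[0, 0, 0], [0, 0, 0], 0.3],
    [[0, 0, 0], [0, 0, 0], 0],
    [[0, 0, 0], [0, 0, 0], 0],
    [[0, 0, 0], [0, 0, 0], 0],
    [[0, 0, 0], [0, 0, 0], 0]
  ]
}}

```text
t: 18.75
ee_pos: [0.5842, 0.129, 0.1037]
tcp_rot: [-3.025, -0.848, 0.0]
wrist_force: [0.1, -0.7, -0.8]
gripper_width: 0.0854
finger_force: 0.0
```

>>> {"fn": "drive_tool", "kwargs": {
  "deltas": [
    [[0, 0, -0.02], [0, 0, 0], 0],
    [[0, 0, -0.04], [0, 0, 0], 0],
    [[0, 0, -0.04], [0, 0, 0], 0],
    [[0, 0, 0], [0, 0, 0], 0]
  ]
}}

```text
t: 19.15
ee_pos: [0.5867, 0.13, 0.2097]
tcp_rot: [3.025, 0.847, 0.014]
wrist_force: [1.1, 0.1, 0.1]
gripper_width: 0.0853
finger_force: 0.0
```

```bash
python3 r.py; python3 -c "
from h import *
save('top','t4'); save('side','s4')
a=cv2.imread('pics/t4.png')[150:290,235:325]; b=cv2.imread('pics/s4.png')[130:255,250:380]
f=lambda i:cv2.resize(i,(int(i.shape[1]*560/i.shape[0]),560))[:, :430]
cv2.imwrite('pics/c4.png',np.hstack([f(a),f(b)]))"
```

```text
19.15 yaw 31.3 Mz -0.017 [0.5867 0.13   0.2097] [1.1 0.1 0.1] [ 0.01 -0.04 -0.02] q7 -1.43
```

View pics/c4.png

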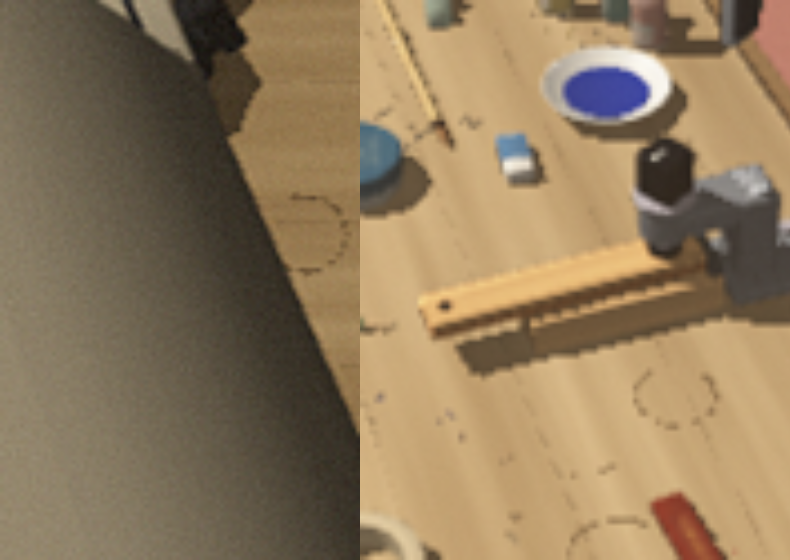

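The last view shows the blank unmoved, with its hole still at crop (445,306). The pad is down and the pointer has swung towards the robot, as expected for about 150°. The hand is clear and open, and the eraser, tin and ink stick visible there are untouched. Handing in.

```bash
python3 -c "
from bench import *
print(ticket.job_done())"
```

```text
the job is handed in; nothing more can be done
None
```

The blank lies lined up on the bed with its plain end at the stop, the knob is a quarter turn past the touch I felt (±4°), the gripper is open and clear, and the job was handed in at about 19 s; it printed no verdict.

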